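# Fetch the measuring cell from behind the queued samples

## Robot

A 6-joint arm with a two-finger parallel gripper is mounted at the origin on the work surface. World frame = base frame: x ahead of the robot, y to its left, z up, the work surface at z = 0. Lengths are in mm, angles in rad, forces in N, time in s.
With the tool pointing down it reaches from about 275 to 750 mm from the base axis. Payload 10.2 kg.
Tool frame: the origin (TCP) lies on the front face of the gripper's body, between the roots of the fingers; the fingertips stand 73 mm ahead of it and the grasp point (between the pads) lies 54 mm ahead of it; z points along the fingers, y is the direction in which the jaws open and shut (so a half turn about z gives the same grasp; the last joint's range is limited). The gripper opens to 85 mm and grips with 20 to 120 N. Pads are 22 mm wide; open, the fingers measure 114 mm over their backs; the gripper's body (76 mm by 85 mm) begins 54 mm behind the grasp point. The pads swing forward as they close: fully open they stand 13 mm farther back than shut.
Start: joints at [1.027, 0.313, 1.498, -0, 1.331, -0.223], TCP at [165.559, 498.219, 303.894] pointing down, gripper open.
Joint ranges: [-2.94, 2.94], [-0.97, 2.17], [0.19, 2.56], [-1.23, 4.37], [0.02, 3.11], [-2.88, 2.88]. Speed limits (rad/s): [2.39, 2.39, 3.01, 3.14, 3.14, 3.14].

## Interface

Orientations are given as a unit quaternion [w, x, y, z].
In Python, from rig import ctrl gives the robot as it stands.
- The arm moves only by the tool move_arm, never from a script. Its argument "series" is a list of rows, each a list of 3 entries, a list of its own where there are three numbers: the shift along the tool's x, y, z in mm, then the turn about the tool's z in degrees, then the opening, from 0 (shut) to 1 (fully open). In form: [[[tx, ty, tz], yaw, grip], ...]. A call has 1 to 10 rows; each row is the pose to reach, as a shift and turn from the pose commanded when the call began, along the tool's axes at that moment; what a row does not reach only later rows make up. A row lasts 1/8 s, in which the tool goes at most 62.5 mm and 10.7 degrees, less where a joint would pass 70% of its speed; a pose out of reach is approached as far as the arm can. A call with a gripper value outside its range is refused whole. The fingers move at their own pace and stop on an object; "force" is the grip in N (left out, the last holds). Time passes only in rows, so rows that repeat a pose let the fingers close. It gives the time, the measured TCP pose, the force and the opening at its end, in the units of the state.
- ctrl.sense(): the state, without advancing time (a new reading comes with each control period).
- ctrl.capture(name): name is "scene" or "top"; returns (picture, depth): 400x640x3 uint8, red, green, blue; 400x640 float32, mm along the optical axis (not along the pixel's ray), 0 where there is no reading.
- ctrl.camera_model(name): a dict with "fov_y" (degrees; the focal length in pixels is half the picture's height over the tangent of half this angle, whatever the lens; pixels are square), "cx", "cy" (the principal point, pixels), "rvec" (rotation vector, rad) and "tvec" (3), from world to camera coordinates, as OpenCV has them. Camera axes: x right, y down, z forward; pixel columns grow to the right and rows downward; lengths in mm; the calibration is good to about 2 mm. A picture is of the moment at which its call begins. camera_model takes no time and is no camera call.
- ctrl.finish_job(): hands the job in, once; it reports no verdict.
The state is a dict: "time_s": time; "joints": joint angles; "dq": joint speeds; "tau": joint torques, N m; "eef_pos": TCP position; "ee_rot": TCP orientation; "force": force on the tool from outside, world axes, zero at the start; "wrist_torque": the same for the moment, N m; "grip_width": opening from 0.0 (shut) to 1.0 (fully open).
Only numpy, scipy, OpenCV 4.12 (cv2) and the standard library are available. Lean on these libraries where they do the work, as an engineer would, in place of code of your own. Each camera call takes 0.05 s, during which the arm holds its last target.

## Task

First move all three sample containers standing in front of the aluminium measuring cell over to the rubber mat, then lay the cell flat in its cradle between the stops. After that put each container back on the spot where it stood, so that the sample queue is as before; keep the containers upright throughout and leave the beaker, pump bottle and mouse alone.

Things in the scene. Friction and masses are not known exactly. Their poses are not given: they have to be found in the camera images.
- jar: (mm) Loose white plastic wide-mouth jar, round, upright, 102 tall: body 56 diameter up to 78, above it a screw cap 58 diameter from 78 to 102 (the widest part; grip the cap). Closed, about 160 g. Origin: centre of its underside, z up; it is round, so its yaw means nothing.
- bottle: (mm) Loose amber glass bottle, round, upright, 127 tall: body 58 diameter up to 78, sloping shoulder, narrow neck 24 diameter, black cap 30 diameter from 99 to 127 (grip the cap). Closed, about 220 g. Origin: centre of its underside, z up; round.
- canister: (mm) Loose stainless steel canister, round, upright, straight-sided, 50 diameter and 112 tall (top edge bevelled above 108; sides plain from 0 to 108). Closed, about 200 g. Origin: centre of its underside, z up; round.
- cell: (mm) Loose measuring cell: aluminium bar 32 (its x) by 130 (its y) by 44 high, two dark round windows on top, about 300 g, lying behind the row of containers, long side along the row. Origin: centre of its underside, z up. Gripped across its 32 width; while containers stand in front there is no room for a finger there. Fits the cradle either way round.
- station: (mm) Fixed grey plate 190 (x) by 300 (y) by 8 thick; rail along its far edge, inner face at x = +85, top 53 above the bench. Three round white-rimmed marks, 82 diameter, at x = -45, y = -100, 0, +100: at the start each container is within 6 of a mark's centre (which is random); cell behind them at about x = +9. Things stand on the plate at z = 8. Origin: centre of underside; x away from the robot.
- mat: (mm) Fixed pale grey rubber bench mat, 220 (x) by 180 (y) by 4 thick, flat, empty at the start, left or right of the station (random): the side area for parking the containers. Origin: centre of the underside; its top is at z = 4.
- cradle: (mm) Fixed cradle, on the other side of the station from the mat: grey block 90 (x) by 170 (y) by 30 high. On its flat top (z = 30) aluminium stops 8 high frame a seat 50 (x) by 148 (y): stops at both short ends and 20 long pieces at the ends of the long sides, whose middle is open. The cell lies on the top, long axis along the cradle's y. Origin: centre of underside, axes as the seat.
- beaker: (mm) Bystander: loose glass beaker, 84 diameter, 100 tall, behind the station. Origin: centre of its underside.
- pump: (mm) Bystander: loose blue pump bottle, 68 diameter, 161 tall with its white pump head, behind the station. Origin: centre of its underside.
- mouse: (mm) Bystander: loose dark grey computer mouse, 108 by 60 by 32 high, on the left beyond the work. Origin: centre of its underside.
There are look-alikes about, which are no part of the job. Leave any pink or turquoise look-alike of the cell alone. What is shaped like the jar but purple is not meant.

How it is judged (in metres and radians):
On the way, in this order (a step that is already met when the one before it is completed fails the run):
1. all three containers stand upright and released on the mat, the cell still at its place (x of jar in the frame of mat between -0.11 and 0.11 m and y of jar in the frame of mat between -0.09 and 0.09 m and z of each of jar, bottle, canister in the frame of mat below 0.009 m and angle between each of jar, bottle, canister's own z axis and vertical below 0.1 rad and contact force between the fingers and jar below 0.5 N and x of bottle in the frame of mat between -0.11 and 0.11 m and y of bottle in the frame of mat between -0.09 and 0.09 m and contact force between the fingers and bottle below 0.5 N and x of canister in the frame of mat between -0.11 and 0.11 m and y of canister in the frame of mat between -0.09 and 0.09 m and contact force between the fingers and canister below 0.5 N and distance of cell from where it was at the start of the episode below 0.03 m), for 0.2 s.
2. the cell lies flat in the cradle, released, while the three containers stand on the mat (horizontal distance between cell and cradle below 0.014 m and angle between the y axis of cell and the y axis of cradle, either way round below 0.16 rad and z of cell in the frame of cradle between 0.026 and 0.034 m and angle between cell's own z axis and vertical below 0.06 rad and contact force between the fingers and cell below 0.5 N and x of jar in the frame of mat between -0.11 and 0.11 m and y of jar in the frame of mat between -0.09 and 0.09 m and z of each of jar, bottle, canister in the frame of mat below 0.009 m and angle between each of jar, bottle, canister's own z axis and vertical below 0.1 rad and contact force between the fingers and jar below 0.5 N and x of bottle in the frame of mat between -0.11 and 0.11 m and y of bottle in the frame of mat between -0.09 and 0.09 m and contact force between the fingers and bottle below 0.5 N and x of canister in the frame of mat between -0.11 and 0.11 m and y of canister in the frame of mat between -0.09 and 0.09 m and contact force between the fingers and canister below 0.5 N), for 0.2 s.
At the end, for the whole second after the job is handed in: The cell lies flat between the cradle's stops (centre within 14 mm, within 0.16 rad of the seat's long axis, either way round); jar, bottle and canister each stand upright within 15 mm of where that one stood at the start; all released and at rest (distance of each of jar, bottle, canister from where it was at the start of the episode below 0.015 m and angle between each of jar, bottle, canister's own z axis and vertical below 0.1 rad and linear speed of each of jar, bottle, canister, cell below 0.02 m/s and contact force between the fingers and jar below 0.5 N and contact force between the fingers and bottle below 0.5 N and contact force between the fingers and canister below 0.5 N and horizontal distance between cell and cradle below 0.014 m and angle between the y axis of cell and the y axis of cradle, either way round below 0.16 rad and z of cell in the frame of cradle between 0.026 and 0.034 m and angle between cell's own z axis and vertical below 0.06 rad and contact force between the fingers and cell below 0.5 N); the robot touches nothing.
It fails at once if the glass beaker is disturbed (shifted more than 20 mm or tipped) (distance of beaker from where it was at the start of the episode above 0.02 m or angle between beaker's own z axis and vertical above 0.3 rad).
It fails at once if the pump bottle is disturbed (shifted more than 20 mm or tipped) (distance of pump from where it was at the start of the episode above 0.02 m or angle between pump's own z axis and vertical above 0.3 rad).
It fails at once if the computer mouse is disturbed (shifted more than 20 mm or tipped) (distance of mouse from where it was at the start of the episode above 0.02 m or angle between mouse's own z axis and vertical above 0.3 rad).
It fails at once if a container is tipped over (tilted more than about 30 degrees) (angle between any of jar, bottle, canister's own z axis and vertical above 0.5 rad).
It also fails if it takes over 144 s, if anything falls off the work surface, if the arm or the gripper's body presses on something with over 40 N, if the wrist force passes 120 N, or if a joint passes its speed limit or range.

## Working session

There is one attempt and no reset: what is moved stays moved. The work goes in short steps, Python scripts to look and compute and a tool call to move; the robot and the scene stay as the last step left them, time stands still between calls to the robot, and variables do not carry over. Pictures are saved under pics/ and viewed, and the job is handed in when it is done.

Besides the shell and the picture viewer there is one more tool, called after "Call:" as name(argument=value, ...), one argument or row to a line, values as JSON. move_arm: Moves the arm, as the interface text tells. Its arguments: {"type":"object","properties":{"series":{"type":"array","items":{"type":"array"}},"force":{"type":"number"}},"required":["series"]}

```bash
ls; mkdir -p pics
python3 - <<'E'
from rig import ctrl
import cv2,json
print(ctrl.sense())
for n in("scene","top"):
    im,d=ctrl.capture(n); cv2.imwrite(f"pics/{n}0.png",im[...,::-1]); import numpy as np; np.save(f"{n}0.npy",d); np.save(f"{n}0im.npy",im)
    print(n,ctrl.camera_model(n))
E
```

```text
pics
{'time_s': 0.0, 'joints': array([ 1.02662256e+00,  3.13451458e-01,  1.49842718e+00,  6.22297886e-06,
        1.33101371e+00, -2.23385381e-01]), 'dq': array([-0.00078077,  0.00016706, -0.00063511, -0.00123771, -0.00184335,
       -0.00010261]), 'tau': array([-1.67985195e-04, -4.12262607e+01, -2.59742260e+01, -1.91755475e-04,
        4.12581110e-03,  9.03401258e-06]), 'eef_pos': array([165.45622086, 498.07299543, 303.33800004]), 'ee_rot': array([-2.46122964e-04,  1.59708049e-01,  9.87164078e-01, -6.01443183e-04]), 'force': array([-0.14583457, -0.69581195,  0.11679252]), 'wrist_torque': array([0.03630821, 0.00424399, 0.00312156]), 'grip_width': 0.9981670650711182}
scene {'fov_y': 55.17988602508003, 'cx': 316.64304724236223, 'cy': 200.82683048740014, 'rvec': array([ 0.88181674,  2.58413471, -0.99637248]), 'tvec': array([ 463.90051772, -244.38819511, 1185.83036441])}
top {'fov_y': 54.30844261316684, 'cx': 322.9738461018714, 'cy': 197.92957431325155, 'rvec': array([ 2.15288135, -2.19727936,  0.08033543]), 'tvec': array([  27.39627738,  566.18199944, 1023.85019117])}
```

View pics/scene0.png

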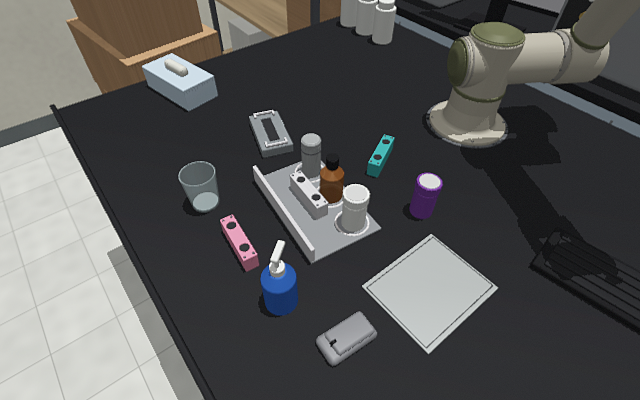

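View pics/top0.png

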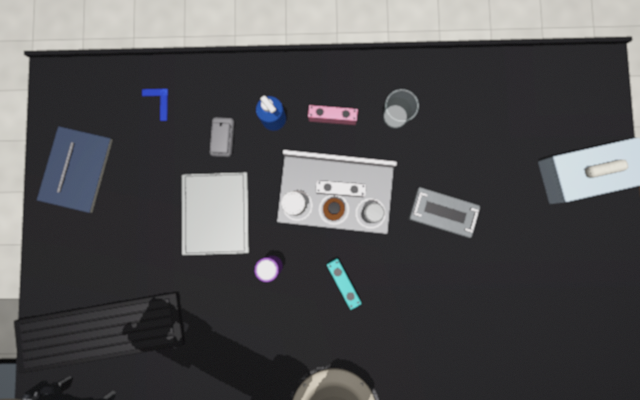

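Top view (x is up, y is left): jar at (293,203), bottle (334,208), canister (371,211), cell (340,188), mat (215,213), cradle (445,212). The purple jar at (267,269) and the turquoise bar at (344,285) are decoys.

```bash
cat > h.py <<'E'
import numpy as np,cv2
from rig import ctrl
def cam(n):
    m=ctrl.camera_model(n); R,_=cv2.Rodrigues(m['rvec']); f=200/np.tan(np.radians(m['fov_y'])/2)
    return R,np.array(m['tvec']),f,m['cx'],m['cy']
def cloud(n,d):
    R,t,f,cx,cy=cam(n); v,u=np.mgrid[:400,:640]
    p=np.stack([(u-cx)/f*d,(v-cy)/f*d,d],-1)
    return (p-t)@R
def plane(n,uv,z):
    R,t,f,cx,cy=cam(n); uv=np.atleast_2d(uv).astype(float)
    r=np.c_[(uv-[cx,cy])/f,np.ones(len(uv))]@R; c=-R.T@t
    return c+r*((z-c[2])/r[:,2])[:,None]
E
python3 - <<'E'
from h import *
im=np.load('top0im.npy');d=np.load('top0.npy');W=cloud('top',d)
def box(u0,u1,v0,v1):
    m=np.zeros((400,640),bool);m[v0:v1,u0:u1]=1;return m
def rep(name,m):
    m=m.astype(np.uint8)
    nl,lab,st,ce=cv2.connectedComponentsWithStats(m)
    i=1+np.argmax(st[1:,4]); m=lab==i
    P=W[m]; z=np.median(P[:,2])
    cs,_=cv2.findContours(m.astype(np.uint8),0,1)
    c=max(cs,key=cv2.contourArea)[:,0]
    q=plane('top',c,z)
    (cc,wh,a)=cv2.minAreaRect(q[:,:2].astype(np.float32)); cir=cv2.minEnclosingCircle(q[:,:2].astype(np.float32))
    print(name,m.sum(),'z',z.round(1),'mean',P.mean(0).round(1),'rect',np.round(cc,1),np.round(wh,1),round(a,1),'circ',np.round(cir[0],1),round(cir[1],1))
h=W[...,2]
for n,b,z0,z1 in [('jar',(275,313,185,225),102,120),('bottle',(318,350,190,225),125,145),('can',(355,390,195,228),108,130),
 ('cell',(310,372,175,200),46,60),('pink',(300,365,95,130),36,60),('rail',(275,405,145,170),40,60),('mat',(170,255,160,265),2.,9),('cradle',(405,485,180,240),20,34),
 ('plate',(270,400,150,240),5.,12),('beaker',(380,425,80,135),85,115),('pump',(250,290,90,132),60,175),('mouse',(205,238,110,162),15,40),('purple',(250,285,250,290),95,110),('turq',(320,365,255,312),36,50)]:
    rep(n,box(*b)&(h>z0)&(h<z1))
print('bench',np.median(h[300:320,430:500]))
E
```

```text
jar 431 z 109.3 mean [550.3  91.2 109.3] rect [550.5  91.1] [57.8 55.7] 44.0 circ [550.4  90.6] 29.3
bottle 119 z 134.3 mean [534.7  -9.2 134.2] rect [535.2  -9.8] [26.4 28.8] 88.8 circ [534.9  -9.3] 14.7
can 322 z 118.6 mean [ 522.9 -107.1  118.5] rect [ 523.1 -107.1] [46.2 46.3] 88.4 circ [ 523.  -107.1] 24.7
cell 602 z 51.3 mean [590.6 -29.3  51.4] rect [590.6 -29.5] [129.6  32.3] 84.5 circ [590.8 -29.5] 66.1
pink 591 z 43.8 mean [794.2 -13.2  43.7] rect [793.4 -12.9] [129.6  34.6] 84.2 circ [794.6 -13.1] 65.0
rail 502 z 51.9 mean [670.8 -28.9  51.2] rect [670.4 -28.2] [297.2  12.5] 82.8 circ [671.6 -28.3] 148.6
mat 3774 z 3.8 mean [535.7 314.    4. ] rect [536.5 312.5] [228.2 191.4] 2.2 circ [534.2 314.6] 140.7
cradle 1986 z 29.2 mean [ 523.1 -303.2   29.1] rect [ 523.1 -303.8] [170.1  90.2] 71.5 circ [ 522.7 -303.4] 93.6
plate 4621 z 7.6 mean [584.9 -18.1   7.8] rect [578.6 -16.1] [299.  181.4] 82.8 circ [579.1 -15.9] 173.6
beaker 240 z 97.3 mean [ 798.8 -190.3   95.7] rect [ 793.4 -187.7] [81.2 83.4] 88.1 circ [ 792.5 -187.6] 43.3
pump 611 z 101.0 mean [784.8 146.4 108.9] rect [787.  147.7] [66.1 72.9] 89.3 circ [789.1 147.1] 39.0
mouse 786 z 30.1 mean [741.  290.4  27.8] rect [740.  289.3] [ 58. 106.] 85.5 circ [740.4 287.6] 56.7
purple 440 z 100.9 mean [388.5 158.7 100.9] rect [388.8 157.9] [55.5 56.7] 43.9 circ [388.7 158.7] 29.6
turq 630 z 42.8 mean [342.1 -32.2  42.8] rect [342.6 -31.9] [130.  32.] 27.1 circ [342.6 -32.8] 65.8
bench -1.3780109326160956
```

```bash
cat >> h.py <<'E'
from scipy.spatial.transform import Rotation as Ro
def go(x,y,z,jaw=None):
    """needed tool-frame shift (mm) and turn (deg) to TCP x,y,z with jaw direction angle jaw (deg from world x)"""
    s=ctrl.sense();q=s['ee_rot'];R=Ro.from_quat(np.r_[q[1:],q[0]]).as_matrix()
    t=R.T@(np.array([x,y,z])-s['eef_pos'])
    cur=np.degrees(np.arctan2(R[1,1],R[0,1]))
    turn=None if jaw is None else ((cur-jaw+90)%180-90)
    print('t',round(s['time_s'],2),'pos',s['eef_pos'].round(1),'j6',s['joints'][5].round(2),'jaw',cur.round(1),'-> shift',t.round(1),'turn',turn,'F',s['force'].round(1),'g',round(s['grip_width'],3))
E
python3 - <<'E'
from h import *
go(550.5,91,240,-7.5)
im=np.load('scene0im.npy');d=np.load('scene0.npy');W=cloud('scene',d);h=W[...,2]
for n,c,z0,z1 in [('jar',(550,91),107,115),('bottle',(535,-9),131,142),('can',(523,-107),115,124),('cell',(590,-29),48,56),('cradle',(523,-303),35,42)]:
    m=(h>z0)&(h<z1)&(np.hypot(W[...,0]-c[0],W[...,1]-c[1])<100 if n in('cell','cradle') else np.hypot(W[...,0]-c[0],W[...,1]-c[1])<35)
    P=W[m]; (cc,wh,a)=cv2.minAreaRect(P[:,:2].astype(np.float32)); print(n,len(P),P.mean(0).round(1),np.round(cc,1),np.round(wh,1),round(a,1))
E
```

```text
t 0.1 pos [165.5 498.1 303.4] j6 -0.22 jaw 71.6 -> shift [-493.8 -264.9   63.6] turn 79.12134659605681 F [ 0.2 -0.2 -0.8] g 0.998
jar 427 [551.1  92.  111. ] [550.   90.6] [57.1 56.5] 27.2
bottle 103 [535.3  -9.2 135.6] [534.4 -10.6] [28.5 27.4] 51.1
can 216 [ 524.2 -105.8  120.1] [ 522.7 -108.1] [47.7 46.1] 89.9
cell 818 [602.8 -30.2  52.8] [595.9 -42.9] [154.  161.1] 85.9
cradle 132 [ 523.3 -303.    38.1] [ 522.  -306.9] [166.4  62.1] 71.5
```

Call:
move_arm(
  series=[
    [[-494,-265,64],79,1],
    [[-494,-265,64],79,1],
    [[-494,-265,64],79,1],
    [[-494,-265,64],79,1],
    [[-494,-265,64],79,1],
    [[-494,-265,64],79,1],
    [[-494,-265,64],79,1],
    [[-494,-265,64],79,1],
    [[-494,-265,64],79,1],
    [[-494,-265,64],79,1],
  ],
  force=30,
)

```text
time_s: 1.35
eef_pos: [552.3, 88.0, 238.5]
ee_rot: [-0.0, 0.753, 0.659, -0.001]
force: [-1.2, 0.1, -0.6]
grip_width: 1.001
```

```bash
python3 -c "
from h import *
go(550.3,91,152,-7.5)"
```

```text
t 1.35 pos [552.3  88.  238.5] j6 0.08 jaw -7.6 -> shift [ 2.8 -2.3 86.5] turn -0.12336102389353698 F [-1.2  0.1 -0.6] g 1.001
```

Call:
move_arm(
  series=[
    [[0,0,0],0,1],
    [[0,0,0],0,1],
    [[0,0,30],0,1],
    [[0,0,60],0,1],
    [[0,0,88],0,1],
    [[0,0,88],0,1],
    [[0,0,88],0,1],
  ],
)

```text
time_s: 2.22
eef_pos: [551.1, 91.5, 153.3]
ee_rot: [0.001, 0.751, 0.66, 0.001]
force: [0.3, -0.0, 0.8]
grip_width: 0.998
```

```bash
python3 -c "
from h import *
go(550.3,91,152,-7.5)
for n in('scene',):
    im,d=ctrl.capture(n);cv2.imwrite('pics/a1.png',im[...,::-1])"
```

```text
t 2.23 pos [551.1  91.5 153.3] j6 0.08 jaw -7.3 -> shift [-0.6 -0.7  1.3] turn 0.16868172016994265 F [ 0.3 -0.   0.8] g 0.998
```

View pics/a1.png

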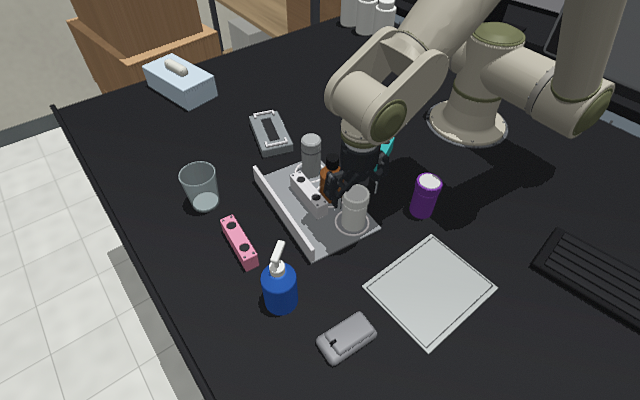

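```bash
python3 -c "
from h import *
R,t,f,cx,cy=cam('scene')
for p in [(551,91,152),(551,91,98),(551,91,110),(551+45,91-6,90),(551-45,97,90),(535,-9,135)]:
    q=R@np.array(p)+t; print(p,(f*q[:2]/q[2]+[cx,cy]).round())
im,d=ctrl.capture('top');cv2.imwrite('pics/a2.png',im[...,::-1]);im,d=ctrl.capture('scene');cv2.imwrite('pics/a3.png',cv2.resize(im[100:260,260:460],None,fx=4,fy=3.7)[...,::-1])"
```

```text
(551, 91, 152) [357. 180.]
(551, 91, 98) [355. 197.]
(551, 91, 110) [355. 194.]
(596, 85, 90) [337. 208.]
(506, 97, 90) [372. 192.]
(535, -9, 135) [332. 158.]
```

View pics/a2.png

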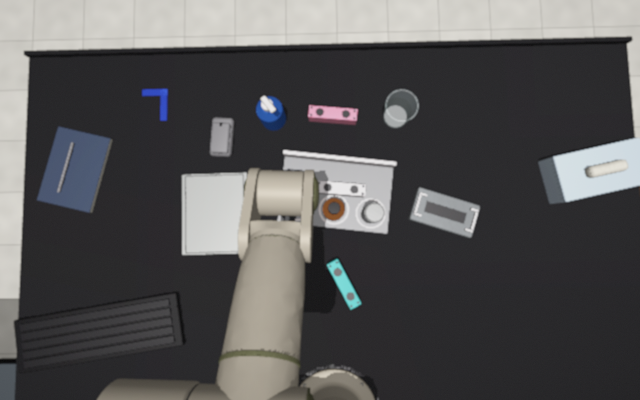

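View pics/a3.png

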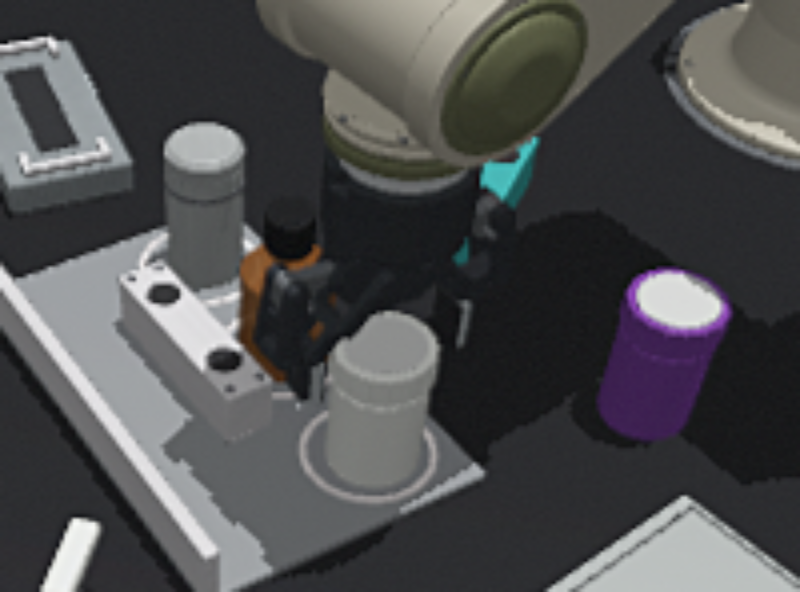

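Call:
move_arm(
  series=[
    [[0,0,2],0,1],
    [[0,0,2],0,0.6],
    [[0,0,2],0,0.4],
    [[0,0,2],0,0.4],
    [[0,0,2],0,0.3],
    [[0,0,2],0,0.3],
    [[0,0,2],0,0.3],
    [[0,0,2],0,0.3],
  ],
  force=30,
)

```text
time_s: 3.38
eef_pos: [550.8, 91.0, 150.1]
ee_rot: [-0.0, 0.751, 0.66, -0.0]
force: [-3.0, 0.2, 5.0]
grip_width: 0.67
```

```bash
python3 -c "
from h import *
go(490,365,290,-7.5)"
```

```text
t 3.38 pos [550.8  91.  150.1] j6 0.08 jaw -7.4 -> shift [ 263.9  -95.5 -139.9] turn 0.1203521013466684 F [-3.   0.2  5. ] g 0.67
```

Call:
move_arm(
  series=[
    [[0,0,-15],0,0.3],
    [[0,0,-40],0,0.3],
    [[15,-5,-60],0,0.3],
    [[50,-18,-60],0,0.3],
    [[95,-34,-60],0,0.3],
    [[140,-51,-60],0,0.3],
    [[185,-67,-60],0,0.3],
    [[225,-81,-60],0,0.3],
    [[252,-91,-60],0,0.3],
    [[264,-95,-60],0,0.3],
  ],
)

```text
time_s: 4.62
eef_pos: [490.1, 366.2, 210.3]
ee_rot: [0.0, 0.751, 0.661, 0.0]
force: [0.1, 0.3, -0.6]
grip_width: 0.671
```

Call:
move_arm(
  series=[
    [[0,0,0],0,0.3],
    [[0,0,20],0,0.3],
    [[0,0,45],0,0.3],
    [[0,0,58],0,0.3],
    [[0,0,61],0,0.3],
    [[0,0,63],0,0.3],
    [[0,0,63],0,0.3],
  ],
)

```text
time_s: 5.5
eef_pos: [490.7, 365.0, 147.5]
ee_rot: [0.0, 0.751, 0.66, 0.0]
force: [0.0, 0.4, -1.3]
grip_width: 0.67
```

```bash
python3 -c "
from h import *
go(490,365,146,-7.5)"
```

```text
t 5.5 pos [490.7 365.  147.5] j6 0.58 jaw -7.4 -> shift [-0.1 -0.7  1.5] turn 0.11575854242687456 F [ 0.   0.4 -1.3] g 0.67
```

Call:
move_arm(
  series=[
    [[0,0,1],0,0.3],
    [[0,0,1.5],0,0.3],
    [[0,0,1.5],0,0.3],
  ],
)

```text
time_s: 5.88
eef_pos: [490.7, 365.2, 146.1]
ee_rot: [0.0, 0.751, 0.66, 0.001]
force: [-1.4, -0.4, 5.7]
grip_width: 0.667
```

Call:
move_arm(
  series=[
    [[0,0,0],0,0.8],
    [[0,0,0],0,1],
    [[0,0,0],0,1],
    [[0,0,0],0,1],
    [[0,0,0],0,1],
    [[0,0,-30],0,1],
    [[0,0,-70],0,1],
    [[0,0,-95],0,1],
    [[0,0,-95],0,1],
  ],
)

```text
time_s: 7.0
eef_pos: [490.9, 365.2, 242.1]
ee_rot: [0.0, 0.751, 0.66, 0.002]
force: [-0.2, 0.4, 0.2]
grip_width: 0.999
```

```bash
python3 -c "
from h import *
go(534.8,-9.5,240,-7.5)
im,d=ctrl.capture('scene');cv2.imwrite('pics/b1.png',im[...,::-1])"
```

```text
t 7.0 pos [490.9 365.2 242.1] j6 0.58 jaw -7.4 -> shift [-366.    91.6    1.6] turn 0.1220578165094679 F [-0.2  0.4  0.2] g 0.999
```

View pics/b1.png

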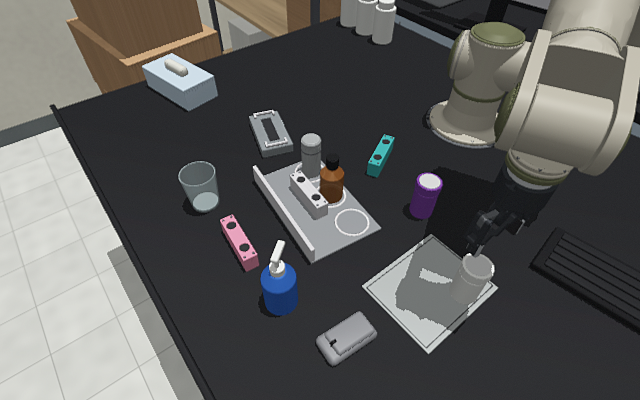

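Jar is on the mat at (475,285), upright. Bottle next.

Call:
move_arm(
  series=[
    [[-60,15,2],0,1],
    [[-120,30,2],0,1],
    [[-180,45,2],0,1],
    [[-240,60,2],0,1],
    [[-295,74,2],0,1],
    [[-335,84,2],0,1],
    [[-360,90,2],0,1],
    [[-366,92,2],0,1],
    [[-366,92,2],0,1],
    [[-366,92,2],0,1],
  ],
)

```text
time_s: 8.3
eef_pos: [534.6, -8.8, 238.1]
ee_rot: [-0.0, 0.751, 0.661, -0.0]
force: [-0.7, -0.2, 0.0]
grip_width: 0.999
```

```bash
python3 -c "
from h import *
go(534.8,-9.5,176,-7.5)"
```

```text
t 8.3 pos [534.6  -8.8 238.1] j6 -0.11 jaw -7.3 -> shift [-0.7  0.4 62.1] turn 0.18960205899094262 F [-0.7 -0.2  0. ] g 0.999
```

Call:
move_arm(
  series=[
    [[-0.5,0,25],0,1],
    [[-0.5,0,50],0,1],
    [[-0.5,0,62],0,1],
    [[-0.5,0,62],0,0.6],
    [[-0.5,0,62],0,0.35],
    [[-0.5,0,62],0,0.1],
    [[-0.5,0,62],0,0.1],
    [[-0.5,0,62],0,0.1],
    [[-0.5,0,62],0,0.1],
    [[-0.5,0,62],0,0.1],
  ],
)

```text
time_s: 9.55
eef_pos: [534.7, -10.3, 177.1]
ee_rot: [0.0, 0.751, 0.66, 0.0]
force: [-3.4, 0.8, 6.6]
grip_width: 0.343
```

```bash
python3 -c "
from h import *
go(585,315,240,-7.5)
im,d=ctrl.capture('scene');cv2.imwrite('pics/b2.png',cv2.resize(im[100:260,260:460],None,fx=4,fy=3.7)[...,::-1])"
```

```text
t 9.55 pos [534.7 -10.3 177.1] j6 -0.11 jaw -7.4 -> shift [329.1   8.2 -62.9] turn 0.1216314481436882 F [-3.4  0.8  6.6] g 0.343
```

View pics/b2.png

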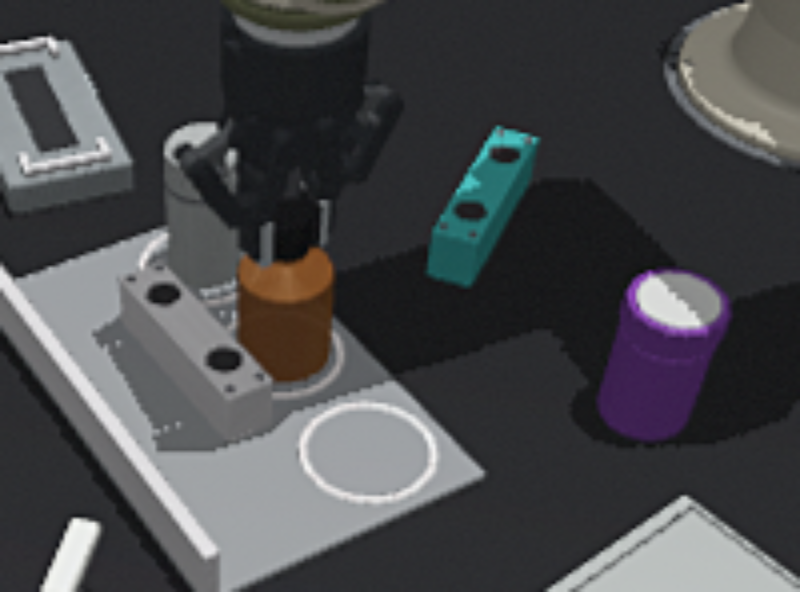

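Call:
move_arm(
  series=[
    [[0,0,-15],0,0.1],
    [[0,0,-40],0,0.1],
    [[10,0,-60],0,0.1],
    [[45,1,-65],0,0.1],
    [[95,2,-65],0,0.1],
    [[145,4,-65],0,0.1],
    [[195,5,-65],0,0.1],
    [[245,6,-65],0,0.1],
    [[285,7,-65],0,0.1],
    [[315,8,-65],0,0.1],
  ],
)

```text
time_s: 10.85
eef_pos: [583.0, 302.9, 242.0]
ee_rot: [0.0, 0.751, 0.661, 0.0]
force: [0.5, -0.7, -1.2]
grip_width: 0.343
```

Call:
move_arm(
  series=[
    [[14,0,0],0,0.1],
    [[14,0,0],0,0.1],
    [[14,0,20],0,0.1],
    [[14,0,45],0,0.1],
    [[14,0,60],0,0.1],
    [[14,0,65],0,0.1],
    [[14,0,68],0,0.1],
    [[14,0,68],0,0.1],
  ],
)

```text
time_s: 11.85
eef_pos: [585.0, 314.9, 174.0]
ee_rot: [0.0, 0.751, 0.66, 0.0]
force: [0.3, -0.4, -0.5]
grip_width: 0.346
```

```bash
python3 -c "
from h import *
go(585,315,173,-7.5)"
```

```text
t 11.85 pos [585.  314.9 174. ] j6 0.45 jaw -7.4 -> shift [ 0.1 -0.   1. ] turn 0.11892595814299511 F [ 0.3 -0.4 -0.5] g 0.346
```

Call:
move_arm(
  series=[
    [[0,0,1],0,0.1],
    [[0,0,1.5],0,0.1],
    [[0,0,1.5],0,0.1],
  ],
)

```text
time_s: 12.22
eef_pos: [585.0, 315.2, 173.1]
ee_rot: [0.0, 0.751, 0.66, 0.001]
force: [-1.0, 0.4, 5.5]
grip_width: 0.341
```

Call:
move_arm(
  series=[
    [[0,0,0],0,0.5],
    [[0,0,0],0,1],
    [[0,0,0],0,1],
    [[0,0,0],0,1],
    [[0,0,0],0,1],
    [[0,0,0],0,1],
    [[0,0,-30],0,1],
    [[0,0,-60],0,1],
    [[0,0,-70],0,1],
    [[0,0,-70],0,1],
  ],
)

```text
time_s: 13.48
eef_pos: [584.8, 315.0, 241.7]
ee_rot: [0.0, 0.751, 0.66, 0.0]
force: [-0.3, 0.6, -0.5]
grip_width: 1.001
```

```bash
python3 -c "
from h import *
go(523,-107.2,240,-7.5)
im,d=ctrl.capture('scene');cv2.imwrite('pics/b3.png',im[...,::-1])"
```

```text
t 13.47 pos [584.8 315.  241.7] j6 0.45 jaw -7.4 -> shift [-426.6   -7.1    1.7] turn 0.11805056214977583 F [-0.3  0.6 -0.5] g 1.001
```

View pics/b3.png

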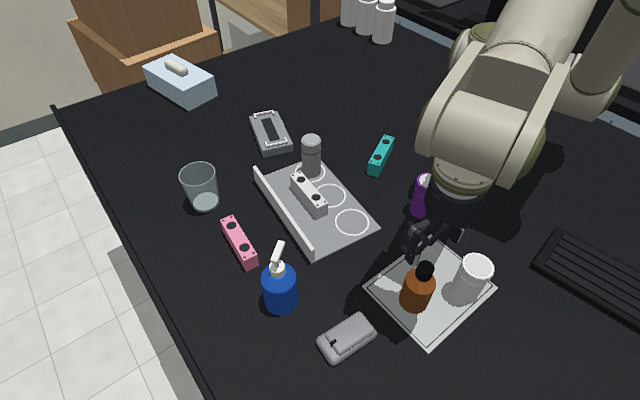

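Bottle (418,290) and jar (472,280) stand on the mat. Canister next.

Call:
move_arm(
  series=[
    [[-60,-1,0],0,1],
    [[-120,-2,0],0,1],
    [[-180,-3,0],0,1],
    [[-240,-4,0],0,1],
    [[-300,-5,0],0,1],
    [[-350,-6,0],0,1],
    [[-390,-6,0],0,1],
    [[-415,-7,0],0,1],
    [[-426.5,-7,0],0,1],
    [[-426.5,-7,0],0,1],
  ],
)

```text
time_s: 14.78
eef_pos: [523.0, -107.1, 241.2]
ee_rot: [-0.001, 0.751, 0.66, -0.0]
force: [0.1, 1.2, 0.3]
grip_width: 0.997
```

Call:
move_arm(
  series=[
    [[0,0,0],0,1],
    [[0,0,0],0,1],
    [[0,0,30],0,1],
    [[0,0,60],0,1],
    [[0,0,80],0,1],
    [[0,0,87],0,1],
    [[0,0,87],0,1],
  ],
)

```text
time_s: 15.65
eef_pos: [523.3, -106.9, 155.1]
ee_rot: [0.0, 0.751, 0.66, 0.0]
force: [0.8, 0.5, 0.1]
grip_width: 1.0
```

```bash
python3 -c "
from h import *
go(523,-107.2,152,-7.5)"
```

```text
t 15.65 pos [ 523.3 -106.9  155.1] j6 -0.29 jaw -7.4 -> shift [-0.3 -0.2  3.1] turn 0.1407925059716746 F [0.8 0.5 0.1] g 1.0
```

Call:
move_arm(
  series=[
    [[0,0,4],0,1],
    [[0,0,4],0,0.6],
    [[0,0,4],0,0.3],
    [[0,0,4],0,0.3],
    [[0,0,4],0,0.3],
    [[0,0,4],0,0.3],
    [[0,0,4],0,0.3],
    [[0,0,4],0,0.3],
  ],
)

```text
time_s: 16.65
eef_pos: [523.1, -107.1, 151.3]
ee_rot: [0.0, 0.751, 0.66, -0.0]
force: [-3.2, -0.3, 5.8]
grip_width: 0.577
```

```bash
python3 -c "
from h import *
go(490,262,215,-7.5)"
```

```text
t 16.65 pos [ 523.1 -107.1  151.3] j6 -0.29 jaw -7.4 -> shift [361.8 -80.2 -63.8] turn 0.12323119594663012 F [-3.2 -0.3  5.8] g 0.577
```

Call:
move_arm(
  series=[
    [[0,0,-15],0,0.3],
    [[0,0,-40],0,0.3],
    [[10,-2,-60],0,0.3],
    [[45,-10,-65],0,0.3],
    [[95,-21,-65],0,0.3],
    [[145,-32,-65],0,0.3],
    [[195,-43,-65],0,0.3],
    [[245,-54,-65],0,0.3],
    [[295,-65,-65],0,0.3],
    [[330,-73,-65],0,0.3],
  ],
)

```text
time_s: 17.9
eef_pos: [492.7, 231.6, 216.6]
ee_rot: [0.0, 0.751, 0.661, 0.0]
force: [0.8, -1.0, -2.1]
grip_width: 0.574
```

Call:
move_arm(
  series=[
    [[20,-4,0],0,0.3],
    [[32,-7,0],0,0.3],
    [[32,-7,0],0,0.3],
    [[32,-7,20],0,0.3],
    [[32,-7,45],0,0.3],
    [[32,-7,60],0,0.3],
    [[32,-7,65],0,0.3],
    [[32,-7,68],0,0.3],
    [[32,-7,68],0,0.3],
  ],
)

```text
time_s: 19.02
eef_pos: [490.5, 262.2, 148.3]
ee_rot: [0.0, 0.751, 0.66, 0.0]
force: [0.6, -0.0, -2.4]
grip_width: 0.579
```

```bash
python3 -c "
from h import *
go(490,262,147.3,-7.5)"
```

```text
t 19.02 pos [490.5 262.2 148.3] j6 0.41 jaw -7.4 -> shift [-0.2 -0.5  1. ] turn 0.11975132704316138 F [ 0.6 -0.  -2.4] g 0.579
```

Call:
move_arm(
  series=[
    [[0,0,1],0,0.3],
    [[0,0,1.5],0,0.3],
    [[0,0,1.5],0,0.3],
  ],
)

```text
time_s: 19.4
eef_pos: [490.5, 262.3, 147.3]
ee_rot: [0.0, 0.751, 0.66, 0.001]
force: [-1.2, 0.2, 5.8]
grip_width: 0.58
```

Call:
move_arm(
  series=[
    [[0,0,0],0,0.7],
    [[0,0,0],0,1],
    [[0,0,0],0,1],
    [[0,0,0],0,1],
    [[0,0,0],0,1],
    [[0,0,-30],0,1],
    [[0,0,-60],0,1],
    [[0,0,-95],0,1],
    [[0,0,-95],0,1],
    [[0,0,-95],0,1],
  ],
)

```text
time_s: 20.65
eef_pos: [490.0, 262.1, 240.6]
ee_rot: [-0.0, 0.751, 0.66, -0.001]
force: [-0.0, 0.1, -0.8]
grip_width: 1.0
```

```bash
python3 -c "
from h import *
go(590.6,-29.4,240,-6)
im,d=ctrl.capture('scene');cv2.imwrite('pics/b4.png',im[...,::-1])"
```

```text
t 20.65 pos [490.  262.1 240.6] j6 0.41 jaw -7.4 -> shift [-276.1  137.2    0.6] turn -1.3825422006349584 F [-0.   0.1 -0.8] g 1.0
```

View pics/b4.png

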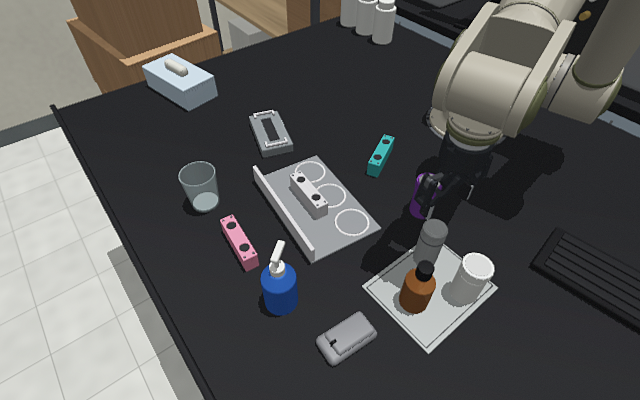

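All three stand on the mat; the cell is now free at (310,193). Going for the cell.

Call:
move_arm(
  series=[
    [[-50,25,0],0,1],
    [[-105,52,0],0,1],
    [[-160,80,0],-1,1],
    [[-210,104,0],-1.4,1],
    [[-250,124,0],-1.4,0.8],
    [[-270,134,0],-1.4,0.7],
    [[-276,137,0],-1.4,0.7],
    [[-276,137,0],-1.4,0.7],
    [[-276,137,0],-1.4,0.7],
  ],
)

```text
time_s: 21.82
eef_pos: [590.5, -27.9, 241.4]
ee_rot: [-0.0, 0.743, 0.67, 0.0]
force: [0.5, -0.5, -0.1]
grip_width: 0.702
```

Call:
move_arm(
  series=[
    [[0,0,40],0,0.7],
    [[0,0,80],0,0.7],
    [[0,0,110],0,0.7],
    [[0,0,130],0,0.7],
    [[0,0,130],0,0.7],
    [[0,0,130],0,0.7],
  ],
)

```text
time_s: 22.58
eef_pos: [591.1, -28.7, 112.5]
ee_rot: [0.001, 0.743, 0.67, 0.0]
force: [-0.3, -0.1, 0.2]
grip_width: 0.7
```

```bash
python3 -c "
from h import *
go(590.6,-29.4,90,-6)
im,d=ctrl.capture('scene');cv2.imwrite('pics/c1.png',cv2.resize(im[100:260,220:420],None,fx=4,fy=3.7)[...,::-1])"
```

```text
t 22.57 pos [591.1 -28.7 112.5] j6 -0.14 jaw -5.9 -> shift [-0.7 -0.4 22.5] turn 0.05911777325920298 F [-0.3 -0.1  0.2] g 0.7
```

View pics/c1.png

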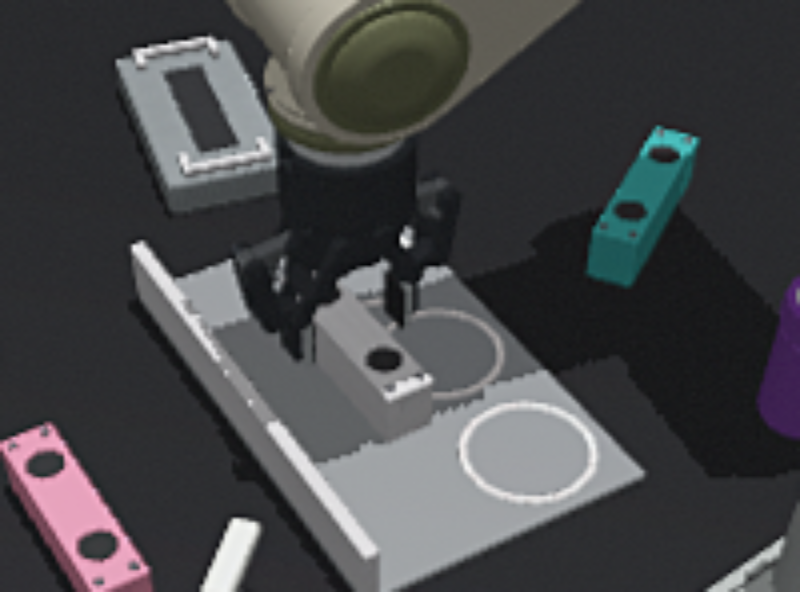

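Fingers straddle the cell with room on both sides. Lower and grip.

Call:
move_arm(
  series=[
    [[-0.5,0,10],0,0.7],
    [[-0.5,0,22],0,0.7],
    [[-0.5,0,22],0,0.7],
    [[-0.5,0,22],0,0.4],
    [[-0.5,0,22],0,0.1],
    [[-0.5,0,22],0,0.1],
    [[-0.5,0,22],0,0.1],
    [[-0.5,0,22],0,0.1],
    [[-0.5,0,22],0,0.1],
    [[-0.5,0,22],0,0.1],
  ],
  force=40,
)

```text
time_s: 23.88
eef_pos: [590.7, -29.7, 89.7]
ee_rot: [0.0, 0.743, 0.669, 0.0]
force: [-2.5, 0.2, 5.6]
grip_width: 0.368
```

Call:
move_arm(
  series=[
    [[0,0,-20],0,0.1],
    [[0,0,-50],0,0.1],
    [[0,0,-80],0,0.1],
    [[0,0,-110],0,0.1],
    [[0,0,-110],0,0.1],
    [[0,0,-110],0,0.1],
  ],
)

```text
time_s: 24.62
eef_pos: [590.1, -29.5, 197.5]
ee_rot: [-0.001, 0.743, 0.669, -0.001]
force: [0.2, 0.6, -4.5]
grip_width: 0.37
```

```bash
python3 -c "
from h import *
go(523.0,-303.5,200,-18.5)
im,d=ctrl.capture('scene');cv2.imwrite('pics/c2.png',cv2.resize(im[100:260,220:420],None,fx=4,fy=3.7)[...,::-1])
W=cloud('scene',d)
m=(W[...,2]>95)&(W[...,2]<170)&(abs(W[...,0]-590)<60)&(abs(W[...,1]+29)<80)&(im.min(-1)>90)
cv2.imwrite('pics/m.png',m*255); P=W[m];z=np.percentile(P[:,2],95);print(len(P),z)
T=P[abs(P[:,2]-z)<4]; print(cv2.minAreaRect(T[:,:2].astype(np.float32)))
"
```

```text
t 24.62 pos [590.1 -29.5 197.5] j6 -0.14 jaw -6.0 -> shift [-279.5  -38.2   -2.5] turn 12.518234240181556 F [ 0.2  0.6 -4.5] g 0.37
678 161.93849386426982
((591.17333984375, -28.914962768554688), (130.25328063964844, 43.92702865600586), 77.67923736572266)[ WARN:0@1.369] global loadsave.cpp:1063 imwrite_ Unsupported depth image for selected encoder is fallbacked to CV_8U.
```

View pics/c2.png

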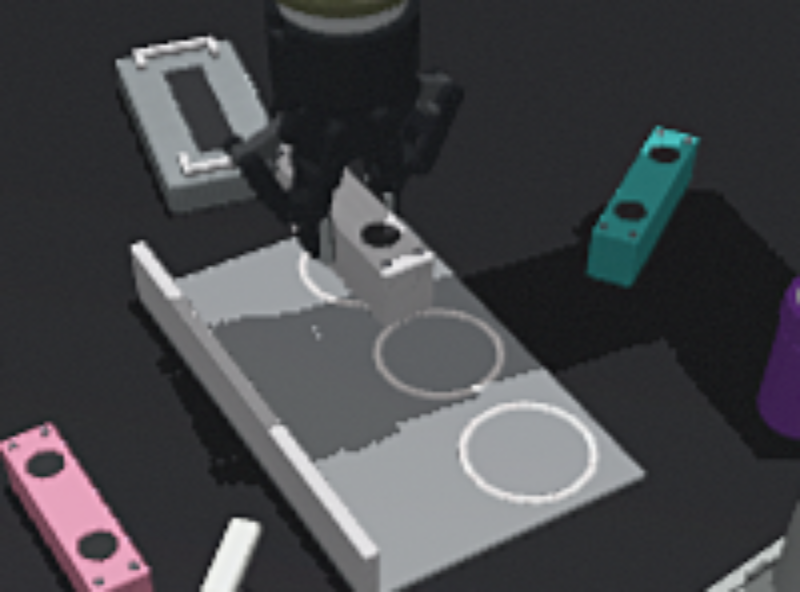

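Call:
move_arm(
  series=[
    [[-25,-3,-2],1,0.1],
    [[-60,-8,-2],3,0.1],
    [[-100,-14,-2],5,0.1],
    [[-140,-19,-2],7,0.1],
    [[-180,-25,-2],9,0.1],
    [[-220,-30,-2],11,0.1],
    [[-255,-35,-2],12.5,0.1],
    [[-275,-38,-2],12.5,0.1],
    [[-279.5,-38,-2],12.5,0.1],
    [[-279.5,-38,-2],12.5,0.1],
  ],
)

```text
time_s: 25.92
eef_pos: [524.0, -302.9, 201.0]
ee_rot: [-0.0, 0.811, 0.585, 0.0]
force: [0.3, 0.6, -4.0]
grip_width: 0.365
```

Call:
move_arm(
  series=[
    [[0,0,0],0,0.1],
    [[0,0,15],0,0.1],
    [[0,0,35],0,0.1],
    [[0,0,55],0,0.1],
    [[0,0,60],0,0.1],
    [[0,0,60],0,0.1],
  ],
)

```text
time_s: 26.68
eef_pos: [523.8, -303.5, 141.2]
ee_rot: [-0.0, 0.811, 0.584, -0.0]
force: [-1.2, -0.2, -3.7]
grip_width: 0.365
```

```bash
python3 -c "
from h import *
go(523.0,-303.5,111.7,-18.5)
im,d=ctrl.capture('scene');cv2.imwrite('pics/c3.png',cv2.resize(im[70:200,200:360],None,fx=5,fy=4.6)[...,::-1])
im,d=ctrl.capture('top');cv2.imwrite('pics/c4.png',im[...,::-1])
"
```

```text
t 26.68 pos [ 523.8 -303.5  141.2] j6 -0.4 jaw -18.5 -> shift [-0.3 -0.7 29.5] turn 0.03362978461683497 F [-1.2 -0.2 -3.7] g 0.365
```

View pics/c3.png

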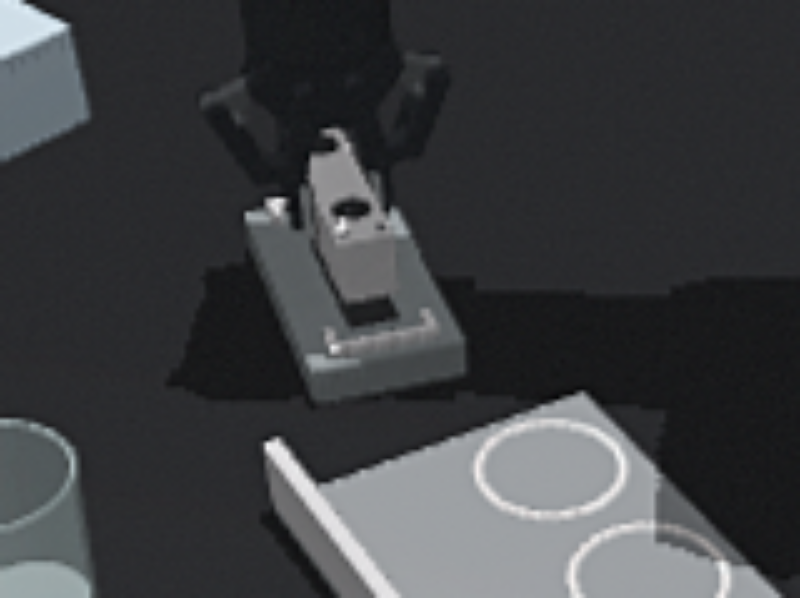

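View pics/c4.png

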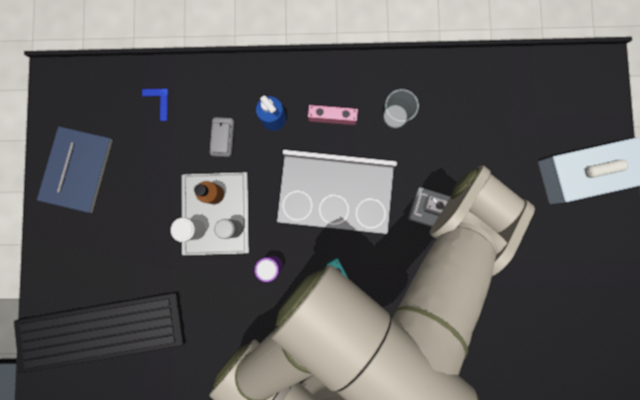

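Call:
move_arm(
  series=[
    [[0,-0.5,12],0,0.1],
    [[0,-0.5,22],0,0.1],
    [[0,-0.5,27],0,0.1],
    [[0,-0.5,29],0,0.1],
    [[0,-0.5,30],0,0.1],
    [[0,-0.5,30],0,0.1],
  ],
)

```text
time_s: 27.52
eef_pos: [523.3, -303.6, 111.7]
ee_rot: [0.0, 0.811, 0.584, 0.0]
force: [-0.5, 1.0, -1.2]
grip_width: 0.371
```

```bash
python3 -c "
from h import *
go(523.0,-303.5,111.7,-18.5)
im,d=ctrl.capture('scene');cv2.imwrite('pics/c5.png',cv2.resize(im[70:200,200:360],None,fx=5,fy=4.6)[...,::-1])
"
```

```text
t 27.52 pos [ 523.3 -303.6  111.7] j6 -0.4 jaw -18.5 -> shift [-0.  -0.4  0. ] turn 0.025313397181335517 F [-0.5  1.  -1.2] g 0.371
```

View pics/c5.png

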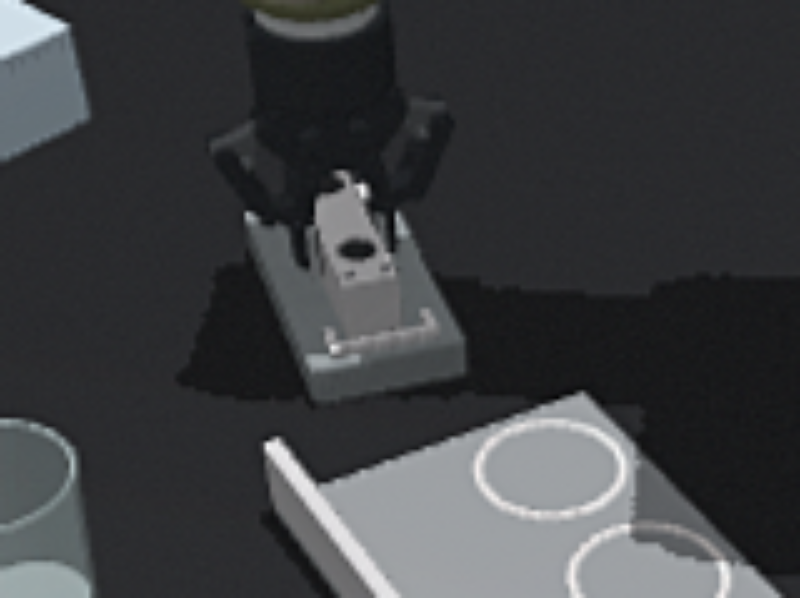

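Call:
move_arm(
  series=[
    [[0,0,0.5],0,0.1],
    [[0,0,1],0,0.1],
    [[0,0,1],0,0.1],
  ],
)

```text
time_s: 27.95
eef_pos: [523.4, -303.6, 111.7]
ee_rot: [0.0, 0.811, 0.584, -0.0]
force: [-4.8, 2.8, 8.9]
grip_width: 0.368
```

Call:
move_arm(
  series=[
    [[0,0,0],0,0.5],
    [[0,0,0],0,0.7],
    [[0,0,0],0,0.7],
    [[0,0,0],0,0.7],
    [[0,0,0],0,0.7],
    [[0,0,-25],0,0.7],
    [[0,0,-70],0,0.7],
    [[0,0,-120],0,0.9],
    [[0,0,-130],0,1],
    [[0,0,-130],0,1],
  ],
)

```text
time_s: 29.2
eef_pos: [523.2, -303.5, 240.3]
ee_rot: [0.0, 0.811, 0.584, 0.0]
force: [0.2, -0.3, -0.8]
grip_width: 0.998
```

```bash
python3 -c "
from h import *
go(490.5,262.2,243,-7.5)
im,d=ctrl.capture('scene');cv2.imwrite('pics/c6.png',cv2.resize(im[70:200,200:360],None,fx=5,fy=4.6)[...,::-1])
W=cloud('scene',d)
m=(W[...,2]>72)&(W[...,2]<80)&(np.hypot(W[...,0]-523,W[...,1]+303)<90)
P=W[m];print(len(P),P[:,2].mean(),cv2.minAreaRect(P[:,:2].astype(np.float32)))
for n,c,z0,z1 in [('jar',(490,365),102,112),('bottle',(585,315),126,140),('can',(490,262),110,122)]:
    m=(W[...,2]>z0)&(W[...,2]<z1)&(np.hypot(W[...,0]-c[0],W[...,1]-c[1])<35);P=W[m];print(n,P.mean(0),cv2.minAreaRect(P[:,:2].astype(np.float32)))
"
```

```text
t 29.2 pos [ 523.2 -303.5  240.3] j6 -0.4 jaw -18.5 -> shift [ 526.1 -210.3   -2.8] turn -10.981623878077727 F [ 0.2 -0.3 -0.8] g 0.998
317 75.16232092671088 ((524.8949584960938, -304.65234375), (131.5297088623047, 32.532623291015625), 71.43737030029297)
jar [491.98948662 365.109825   106.74345228] ((490.6124267578125, 364.4775695800781), (56.70627975463867, 56.578582763671875), 50.082889556884766)
bottle [586.58727067 314.99610016 131.2080491 ] ((586.2301025390625, 314.6380920410156), (29.136199951171875, 28.1968994140625), 45.13535690307617)
can [492.80841545 261.60371421 115.86135403] ((491.0744934082031, 260.785888671875), (46.688194274902344, 48.44424057006836), 19.65674591064453)
```

View pics/c6.png

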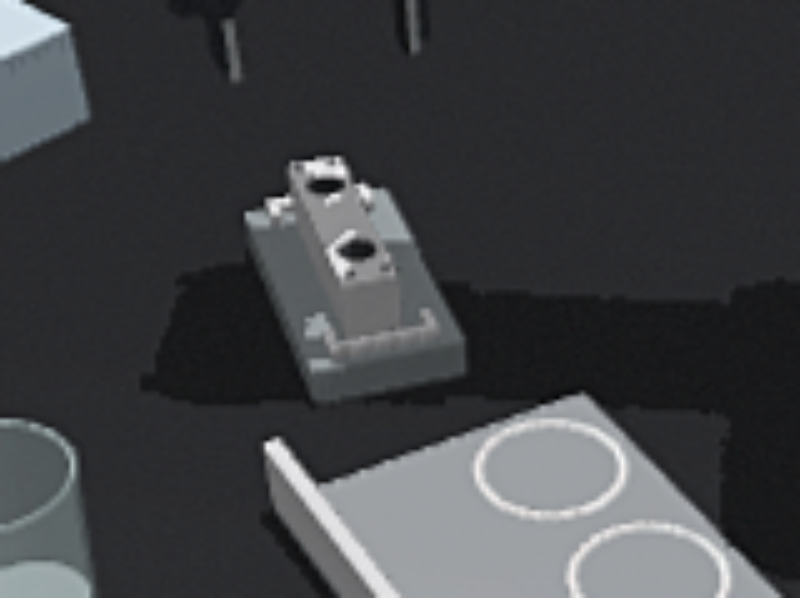

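Cell is seated flat between the stops. Measured centre (524.9,-304.7), seat about (523,-303.5). Now the canister goes back.

Call:
move_arm(
  series=[
    [[45,-18,-2],-1,1],
    [[95,-38,-2],-2,1],
    [[150,-60,-2],-4,1],
    [[205,-82,-2],-5,1],
    [[260,-104,-2],-6,1],
    [[315,-126,-2],-8,1],
    [[370,-148,-2],-9,1],
    [[425,-170,-2],-10,1],
    [[475,-190,-2],-11,1],
    [[510,-204,-2],-11,1],
  ],
)

```text
time_s: 30.5
eef_pos: [490.4, 246.9, 240.6]
ee_rot: [-0.001, 0.751, 0.66, -0.001]
force: [0.4, -0.6, 0.2]
grip_width: 1.001
```

```bash
python3 -c "
from h import *
go(490.5,262.2,147.3,-7.5)"
```

```text
t 30.5 pos [490.4 246.9 240.6] j6 0.38 jaw -7.4 -> shift [15.2 -1.6 93.3] turn 0.11099035087123355 F [ 0.4 -0.6  0.2] g 1.001
```

Call:
move_arm(
  series=[
    [[15,-2,0],0,1],
    [[15,-2,0],0,1],
    [[15,-2,0],0,1],
  ],
)

```text
time_s: 30.88
eef_pos: [491.6, 258.8, 242.0]
ee_rot: [-0.0, 0.752, 0.659, -0.0]
force: [-0.4, 0.0, -0.5]
grip_width: 1.001
```

```bash
python3 -c "
from h import *
go(490.5,262.2,147.3,-7.5)"
```

```text
t 30.88 pos [491.6 258.8 242. ] j6 0.41 jaw -7.6 -> shift [ 3.3 -1.5 94.7] turn -0.052331481377663636 F [-0.4  0.  -0.5] g 1.001
```

Call:
move_arm(
  series=[
    [[3,-1,30],0,1],
    [[3,-1,60],0,1],
    [[3,-1,85],0,1],
    [[3,-1,94],0,1],
    [[3,-1,94],0,1],
    [[3,-1,94],0,1],
  ],
  force=30,
)

```text
time_s: 31.62
eef_pos: [491.3, 263.0, 149.5]
ee_rot: [0.0, 0.752, 0.659, 0.001]
force: [0.3, 1.2, 1.0]
grip_width: 1.001
```

Call:
move_arm(
  series=[
    [[0,0,0],0,0.6],
    [[0,0,0],0,0.3],
    [[0,0,0],0,0.3],
    [[0,0,0],0,0.3],
    [[0,0,0],0,0.3],
    [[0,0,0],0,0.3],
    [[0,0,0],0,0.3],
  ],
)

```text
time_s: 32.5
eef_pos: [490.8, 263.2, 148.9]
ee_rot: [-0.0, 0.752, 0.66, 0.0]
force: [-2.4, 0.8, 5.7]
grip_width: 0.581
```

```bash
python3 -c "
from h import *
go(523,-107.2,215,-7.5)
im,d=ctrl.capture('scene');cv2.imwrite('pics/d1.png',cv2.resize(im[170:330,340:540],None,fx=4,fy=3.7)[...,::-1])"
```

```text
t 32.5 pos [490.8 263.2 148.9] j6 0.41 jaw -7.5 -> shift [-363.1   80.2  -66.2] turn 0.026331087567996292 F [-2.4  0.8  5.7] g 0.581
```

View pics/d1.png

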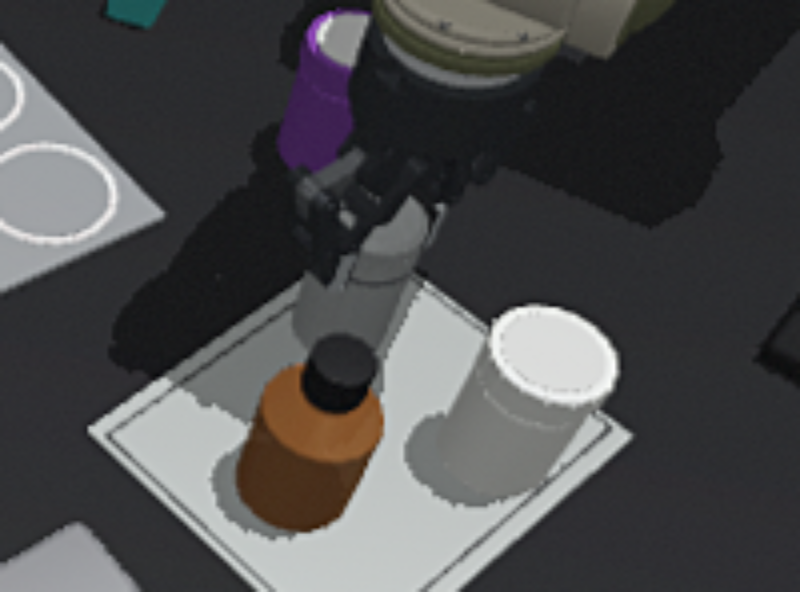

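Call:
move_arm(
  series=[
    [[0,0,-15],0,0.3],
    [[0,0,-40],0,0.3],
    [[-10,2,-60],0,0.3],
    [[-45,10,-65],0,0.3],
    [[-95,21,-65],0,0.3],
    [[-145,32,-65],0,0.3],
    [[-195,43,-65],0,0.3],
    [[-245,54,-65],0,0.3],
    [[-295,65,-65],0,0.3],
    [[-335,74,-65],0,0.3],
  ],
)

```text
time_s: 33.8
eef_pos: [520.6, -80.8, 214.1]
ee_rot: [0.0, 0.752, 0.659, 0.0]
force: [0.4, 0.5, -2.2]
grip_width: 0.572
```

Call:
move_arm(
  series=[
    [[-20,4,0],0,0.3],
    [[-27,6,0],0,0.3],
    [[-27,6,0],0,0.3],
    [[-27,6,0],0,0.3],
  ],
)

```text
time_s: 34.3
eef_pos: [523.0, -105.1, 213.4]
ee_rot: [-0.0, 0.751, 0.66, 0.0]
force: [-0.3, -0.8, -2.0]
grip_width: 0.578
```

```bash
python3 -c "
from h import *
go(523,-106.5,152.9,-7.5)"
```

```text
t 34.3 pos [ 523.  -105.1  213.4] j6 -0.29 jaw -7.4 -> shift [-1.4  0.2 60.5] turn 0.09604827112937642 F [-0.3 -0.8 -2. ] g 0.578
```

Call:
move_arm(
  series=[
    [[-1,0,20],0,0.3],
    [[-1,0,42],0,0.3],
    [[-1,0,54],0,0.3],
    [[-1,0,58],0,0.3],
    [[-1,0,60],0,0.3],
    [[-1,0,60],0,0.3],
  ],
)

```text
time_s: 35.05
eef_pos: [523.0, -107.3, 153.8]
ee_rot: [0.0, 0.752, 0.659, 0.0]
force: [-0.9, 0.5, -1.4]
grip_width: 0.58
```

```bash
python3 -c "
from h import *
go(523,-106.5,152.9,-7.5)"
```

```text
t 35.05 pos [ 523.  -107.3  153.8] j6 -0.29 jaw -7.5 -> shift [ 0.7 -0.1  0.9] turn 0.022736642030594112 F [-0.9  0.5 -1.4] g 0.58
```

Call:
move_arm(
  series=[
    [[0,0,1],0,0.3],
    [[0,0,1.5],0,0.3],
    [[0,0,1.5],0,0.3],
  ],
)

```text
time_s: 35.42
eef_pos: [523.1, -107.4, 152.9]
ee_rot: [0.001, 0.752, 0.659, 0.0]
force: [-2.6, -0.0, 6.8]
grip_width: 0.58
```

Call:
move_arm(
  series=[
    [[0,0,0],0,0.7],
    [[0,0,0],0,1],
    [[0,0,0],0,1],
    [[0,0,0],0,1],
    [[0,0,0],0,1],
    [[0,0,-30],0,1],
    [[0,0,-60],0,1],
    [[0,0,-88],0,1],
    [[0,0,-88],0,1],
    [[0,0,-88],0,1],
  ],
)

```text
time_s: 36.67
eef_pos: [522.5, -107.1, 238.9]
ee_rot: [-0.001, 0.752, 0.659, -0.0]
force: [-0.2, 0.6, -0.3]
grip_width: 0.999
```

```bash
python3 -c "
from h import *
go(585.3,315,242,-7.5)
im,d=ctrl.capture('scene');W=cloud('scene',d)
for n,c,z0,z1 in [('can',(523,-107),115,124)]:
    m=(W[...,2]>z0)&(W[...,2]<z1)&(np.hypot(W[...,0]-c[0],W[...,1]-c[1])<35);P=W[m];print(n,P.mean(0),cv2.minAreaRect(P[:,:2].astype(np.float32)))
"
```

```text
t 36.67 pos [ 522.5 -107.1  238.9] j6 -0.29 jaw -7.5 -> shift [426.7   7.3  -2.9] turn 0.018350514923824335 F [-0.2  0.6 -0.3] g 0.999
can [ 524.62861128 -107.12279643  120.04378131] ((523.2854614257812, -108.68025970458984), (43.899478912353516, 47.694183349609375), 75.75203704833984)
```

Canister is back within about 1 mm of its start (mean 524.6,-107.1 against 524.2,-105.8). Bottle next.

Call:
move_arm(
  series=[
    [[60,1,-3],0,1],
    [[120,2,-3],0,1],
    [[180,3,-3],0,1],
    [[240,4,-3],0,1],
    [[300,5,-3],0,1],
    [[350,6,-3],0,1],
    [[390,7,-3],0,1],
    [[415,7,-3],0,1],
    [[426.5,7,-3],0,1],
    [[426.5,7,-3],0,1],
  ],
)

```text
time_s: 37.98
eef_pos: [585.2, 314.7, 242.0]
ee_rot: [-0.0, 0.752, 0.66, -0.001]
force: [0.9, -0.4, 0.2]
grip_width: 1.0
```

```bash
python3 -c "
from h import *
go(585.3,315,173,-7.5)"
```

```text
t 37.98 pos [585.2 314.7 242. ] j6 0.45 jaw -7.5 -> shift [ 0.4  0.1 69. ] turn 0.043646747358195626 F [ 0.9 -0.4  0.2] g 1.0
```

Call:
move_arm(
  series=[
    [[0,0,0],0,1],
    [[0,0,25],0,1],
    [[0,0,50],0,1],
    [[0,0,66],0,1],
    [[0,0,69],0,1],
    [[0,0,69],0,1],
  ],
)

```text
time_s: 38.72
eef_pos: [585.6, 314.6, 174.6]
ee_rot: [0.0, 0.752, 0.659, 0.0]
force: [-0.1, -0.4, 0.0]
grip_width: 0.999
```

Call:
move_arm(
  series=[
    [[0,0,0],0,0.6],
    [[0,0,0],0,0.35],
    [[0,0,0],0,0.1],
    [[0,0,0],0,0.1],
    [[0,0,0],0,0.1],
    [[0,0,0],0,0.1],
    [[0,0,0],0,0.1],
    [[0,0,0],0,0.1],
  ],
)

```text
time_s: 39.72
eef_pos: [585.3, 314.9, 174.2]
ee_rot: [-0.0, 0.752, 0.66, 0.0]
force: [-2.4, -0.1, 5.4]
grip_width: 0.344
```

```bash
python3 -c "
from h import *
go(534.8,-9.5,240,-7.5)"
```

```text
t 39.73 pos [585.3 314.9 174.2] j6 0.45 jaw -7.5 -> shift [-328.1   -7.8  -65.9] turn 0.02494102760874739 F [-2.4 -0.1  5.4] g 0.344
```

Call:
move_arm(
  series=[
    [[0,0,-15],0,0.1],
    [[0,0,-40],0,0.1],
    [[-10,0,-60],0,0.1],
    [[-45,-1,-66],0,0.1],
    [[-95,-2,-66],0,0.1],
    [[-145,-4,-66],0,0.1],
    [[-195,-5,-66],0,0.1],
    [[-245,-6,-66],0,0.1],
    [[-285,-7,-66],0,0.1],
    [[-315,-8,-66],0,0.1],
  ],
)

```text
time_s: 40.98
eef_pos: [535.8, 1.3, 240.5]
ee_rot: [0.0, 0.752, 0.659, 0.0]
force: [-0.3, -0.1, -1.9]
grip_width: 0.337
```

Call:
move_arm(
  series=[
    [[-13,0,0],0,0.1],
    [[-13,0,0],0,0.1],
    [[-13,0,15],0,0.1],
    [[-13,0,38],0,0.1],
    [[-13,0,52],0,0.1],
    [[-13,0,58],0,0.1],
    [[-13,0,60],0,0.1],
    [[-13,0,60],0,0.1],
  ],
)

```text
time_s: 41.98
eef_pos: [534.9, -9.4, 180.3]
ee_rot: [0.0, 0.752, 0.66, 0.0]
force: [0.4, -0.1, -1.8]
grip_width: 0.34
```

```bash
python3 -c "
from h import *
go(534.8,-9.5,178.2,-7.5)"
```

```text
t 41.98 pos [534.9  -9.4 180.3] j6 -0.11 jaw -7.5 -> shift [-0.1 -0.1  2.1] turn 0.027101861094791957 F [ 0.4 -0.1 -1.8] g 0.34
```

Call:
move_arm(
  series=[
    [[0,0,1],0,0.1],
    [[0,0,2],0,0.1],
    [[0,0,2.5],0,0.1],
    [[0,0,2.5],0,0.1],
  ],
)

```text
time_s: 42.48
eef_pos: [534.8, -9.5, 178.1]
ee_rot: [0.0, 0.752, 0.659, 0.0]
force: [-2.0, 0.7, 5.0]
grip_width: 0.34
```

Call:
move_arm(
  series=[
    [[0,0,0],0,0.5],
    [[0,0,0],0,1],
    [[0,0,0],0,1],
    [[0,0,0],0,1],
    [[0,0,0],0,1],
    [[0,0,0],0,1],
    [[0,0,-30],0,1],
    [[0,0,-60],0,1],
    [[0,0,-65],0,1],
    [[0,0,-65],0,1],
  ],
)

```text
time_s: 43.72
eef_pos: [534.5, -9.4, 241.7]
ee_rot: [-0.0, 0.752, 0.659, -0.0]
force: [-0.5, -0.5, -0.2]
grip_width: 0.999
```

```bash
python3 -c "
from h import *
go(490.7,365,242,-7.5)
im,d=ctrl.capture('scene');W=cloud('scene',d);cv2.imwrite('pics/e1.png',im[...,::-1])
for n,c,z0,z1 in [('bottle',(535,-9),131,142)]:
    m=(W[...,2]>z0)&(W[...,2]<z1)&(np.hypot(W[...,0]-c[0],W[...,1]-c[1])<25);P=W[m];print(n,P.mean(0),cv2.minAreaRect(P[:,:2].astype(np.float32)))
"
```

```text
t 43.73 pos [534.5  -9.4 241.7] j6 -0.11 jaw -7.5 -> shift [ 3.655e+02 -9.220e+01 -2.000e-01] turn 0.020037069812630648 F [-0.5 -0.5 -0.2] g 0.999
bottle [536.51997464  -8.28418623 135.61986534] ((535.51025390625, -9.437569618225098), (29.19564437866211, 28.08624839782715), 6.024615287780762)
```

View pics/e1.png

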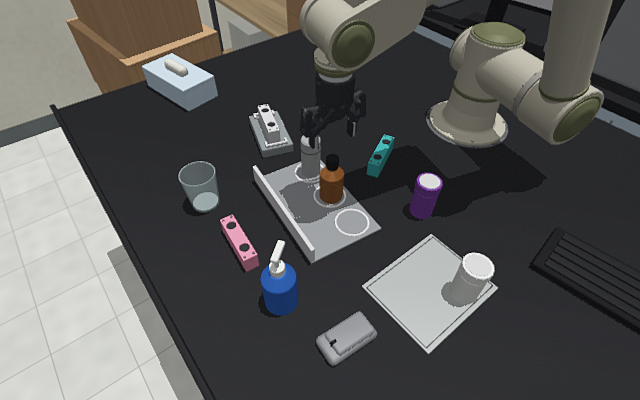

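Bottle (332,180) and canister (311,155) are back on their marks; jar remains on the mat at (473,278).

Call:
move_arm(
  series=[
    [[60,-15,0],0,1],
    [[120,-30,0],0,1],
    [[180,-45,0],0,1],
    [[240,-60,0],0,1],
    [[295,-74,0],0,1],
    [[335,-84,0],0,1],
    [[358,-90,0],0,1],
    [[365.5,-92,0],0,1],
    [[365.5,-92,0],0,1],
    [[365.5,-92,0],0,1],
  ],
)

```text
time_s: 45.02
eef_pos: [491.4, 364.0, 242.2]
ee_rot: [0.0, 0.752, 0.659, -0.0]
force: [-0.4, 0.9, -0.5]
grip_width: 1.002
```

```bash
python3 -c "
from h import *
go(490.7,365,146.5,-7.5)"
```

```text
t 45.02 pos [491.4 364.  242.2] j6 0.58 jaw -7.5 -> shift [ 1.  -0.8 95.7] turn -0.0415315714585347 F [-0.4  0.9 -0.5] g 1.002
```

Call:
move_arm(
  series=[
    [[0,-0.5,30],0,1],
    [[0,-0.5,60],0,1],
    [[0,-0.5,85],0,1],
    [[0,-0.5,95],0,1],
    [[0,-0.5,95],0,1],
    [[0,-0.5,95],0,1],
  ],
)

```text
time_s: 45.78
eef_pos: [491.1, 365.0, 148.6]
ee_rot: [0.0, 0.752, 0.659, 0.001]
force: [-0.1, 0.5, -0.2]
grip_width: 1.002
```

Call:
move_arm(
  series=[
    [[0,0,0],0,0.7],
    [[0,0,0],0,0.3],
    [[0,0,0],0,0.3],
    [[0,0,0],0,0.3],
    [[0,0,0],0,0.3],
    [[0,0,0],0,0.3],
    [[0,0,0],0,0.3],
  ],
)

```text
time_s: 46.65
eef_pos: [490.7, 365.2, 148.2]
ee_rot: [0.0, 0.752, 0.66, 0.001]
force: [-1.5, -0.3, 5.7]
grip_width: 0.672
```

```bash
python3 -c "
from h import *
go(550.4,91,212,-7.5)"
```

```text
t 46.65 pos [490.7 365.2 148.2] j6 0.58 jaw -7.5 -> shift [-264.1   94.9  -63.9] turn 0.02723357775148827 F [-1.5 -0.3  5.7] g 0.672
```

Call:
move_arm(
  series=[
    [[0,0,-15],0,0.3],
    [[0,0,-40],0,0.3],
    [[-15,5,-60],0,0.3],
    [[-50,18,-64],0,0.3],
    [[-95,34,-64],0,0.3],
    [[-140,50,-64],0,0.3],
    [[-185,66,-64],0,0.3],
    [[-225,81,-64],0,0.3],
    [[-252,91,-64],0,0.3],
    [[-264,95,-64],0,0.3],
  ],
)

```text
time_s: 47.9
eef_pos: [550.5, 88.8, 211.9]
ee_rot: [0.0, 0.752, 0.659, 0.0]
force: [0.5, 0.5, -1.0]
grip_width: 0.668
```

Call:
move_arm(
  series=[
    [[0,0,0],0,0.3],
    [[0,0,0],0,0.3],
    [[0,0,20],0,0.3],
    [[0,0,40],0,0.3],
    [[0,0,53],0,0.3],
    [[0,0,58],0,0.3],
    [[0,0,58],0,0.3],
  ],
)

```text
time_s: 48.78
eef_pos: [550.5, 91.1, 153.6]
ee_rot: [0.0, 0.752, 0.66, 0.0]
force: [-0.2, -0.3, -1.6]
grip_width: 0.666
```

```bash
python3 -c "
from h import *
go(550.4,91,152.2,-7.5)"
```

```text
t 48.77 pos [550.5  91.1 153.6] j6 0.08 jaw -7.5 -> shift [-0.1 -0.   1.4] turn 0.03898831396010394 F [-0.2 -0.3 -1.6] g 0.666
```

Call:
move_arm(
  series=[
    [[0,0,1],0,0.3],
    [[0,0,1.5],0,0.3],
    [[0,0,2],0,0.3],
    [[0,0,2],0,0.3],
  ],
)

```text
time_s: 49.28
eef_pos: [550.6, 90.9, 152.2]
ee_rot: [0.0, 0.752, 0.659, 0.0]
force: [-2.3, -0.1, 5.2]
grip_width: 0.67
```

Call:
move_arm(
  series=[
    [[0,0,0],0,0.8],
    [[0,0,0],0,1],
    [[0,0,0],0,1],
    [[0,0,0],0,1],
    [[0,0,0],0,1],
    [[0,0,-30],0,1],
    [[0,0,-70],0,1],
    [[0,0,-110],0,1],
    [[0,0,-110],0,1],
  ],
)

```text
time_s: 50.4
eef_pos: [551.2, 90.9, 264.4]
ee_rot: [0.002, 0.752, 0.66, 0.002]
force: [0.3, -0.1, 0.1]
grip_width: 0.999
```

Call:
move_arm(
  series=[
    [[50,0,0],0,1],
    [[100,0,0],0,1],
    [[150,0,0],0,1],
    [[200,0,0],0,1],
    [[240,0,0],0,1],
    [[260,0,0],0,1],
    [[260,0,0],0,1],
    [[260,0,0],0,1],
  ],
)

```text
time_s: 51.4
eef_pos: [584.3, 347.7, 260.8]
ee_rot: [-0.0, 0.752, 0.659, -0.001]
force: [0.3, -0.3, 0.0]
grip_width: 1.002
```

```bash
python3 -c "
from h import *
print(ctrl.sense()['force'],ctrl.sense()['eef_pos'])
im,d=ctrl.capture('scene');W=cloud('scene',d);cv2.imwrite('pics/f1.png',im[...,::-1])
W0=cloud('scene',np.load('scene0.npy'))
im,d=ctrl.capture('top');T=cloud('top',d);T0=cloud('top',np.load('top0.npy'));cv2.imwrite('pics/f2.png',im[...,::-1])
for n,c,z0,z1 in [('jar',(550,91),107,115),('bottle',(535,-9),131,142),('can',(523,-107),115,124),('cell',(523,-303),71,82)]:
  for nm,w in(('s0',W0),('s',W),('t0',T0),('t',T)):
    zz=-1.6 if nm[0]=='t' else 0
    m=(w[...,2]>z0+zz)&(w[...,2]<z1+zz)&(np.hypot(w[...,0]-c[0],w[...,1]-c[1])<(90 if n=='cell' else 36));P=w[m]
    if len(P)>10:
      r=cv2.minAreaRect(P[:,:2].astype(np.float32));print(n,nm,len(P),P.mean(0).round(1),np.round(r[0],1),np.round(r[1],1),round(r[2],1))
"
```

```text
[ 0.31544886 -0.29793905  0.01459819] [584.26590811 347.74951518 260.79223128]
jar s0 427 [551.1  92.  111. ] [550.   90.6] [57.1 56.5] 27.2
jar s 426 [551.2  91.6 111. ] [549.6  89.7] [57.7 56.4] 37.0
jar t0 420 [550.4  91.4 109.4] [550.1  91.7] [54.6 57. ] 88.3
jar t 421 [550.4  91.3 109.4] [550.1  91.8] [54.8 57.1] 88.7
bottle s0 103 [535.3  -9.2 135.6] [534.4 -10.6] [28.5 27.4] 51.1
bottle s 107 [536.1  -8.5 135.2] [535.9  -9.7] [28.6 29.8] 1.1
bottle t0 118 [534.8  -9.1 134.2] [535.2  -8.6] [27.2 27.3] 44.0
bottle t 118 [536.2  -7.8 134.4] [536.5  -7.5] [26.4 26.7] 88.8
can s0 216 [ 524.2 -105.8  120.1] [ 522.7 -108.1] [47.7 46.1] 89.9
can s 213 [ 524.6 -107.5  120. ] [ 523.4 -109.3] [45.2 47.5] 76.5
can t0 311 [ 522.8 -107.1  118.4] [ 523.3 -107.5] [46.8 46.5] 88.6
can t 310 [ 522.9 -108.6  118.5] [ 522.6 -109.2] [48.2 46.9] 44.0
cell s 326 [ 527.  -300.1   75.1] [ 525.4 -303.2] [132.7  32.3] 71.3
cell t 633 [ 525.8 -303.2   73.3] [ 526.  -303.4] [129.9  32.2] 71.5
```

View pics/f1.png

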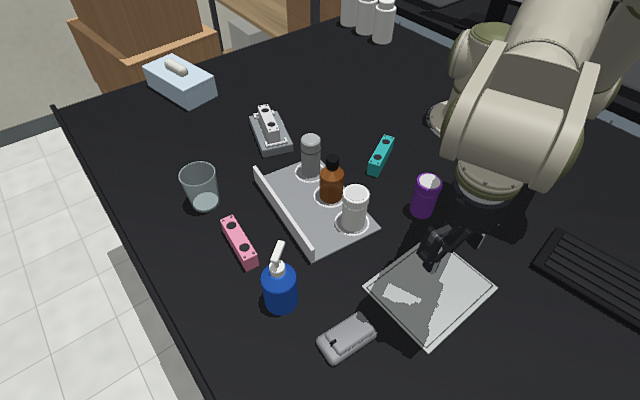

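View pics/f2.png

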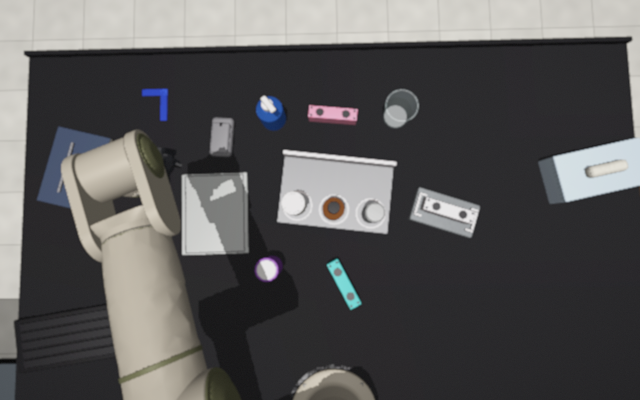

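Both views show the jar (293,203), bottle (334,208) and canister (373,212) on their marks and the cell between the stops at (446,210). The bystanders look unmoved and the gripper is clear. Handing in.

```bash
python3 -c "
from rig import ctrl
print(ctrl.finish_job())"
```

```text
the job is handed in; nothing more can be done
None
```

I parked the jar, bottle and canister upright on the mat, laid the cell in the cradle, then put each container back on its own spot. The job is handed in at about 51.5 s of the 144 s allowed; the system gave no verdict.

- **Containers:** in the last camera checks, the jar was within 0.5 mm of its start, and the bottle and canister within about 2 mm (limit 15 mm). All three looked upright, and their top heights matched the start.
- **Cell:** it sits flat between the stops, aligned with the seat to within about 0.2°. Its centre is 2–3 mm off the seat centre (limit 14 mm).
- **Bystanders:** the beaker, pump bottle, mouse and look-alikes looked unmoved in both views; I checked these by eye only.
- **Gripper:** open, clear of everything, with no force on the tool.

No check failed. The two cameras differ by about 1.5 mm in height and agreed to within about 2 mm horizontally.

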